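# Ring up the weighed produce on the counter scale

## Task

Ring up whatever lies on the weighing pan: on the scale's keypad press the key with the picture of that same produce lightly down with the fingertips and let it come up, then press the wide blue ticket key and take the hand away. Press no other key and do not lean hard on the keypad; do not touch the pan or any of the produce, and leave everything else on the counter where it stands.

Things in the scene. Friction and masses are not known exactly. Their poses are not given: they have to be found in the camera images.
- scale: white counter scale, fixed to the counter, 360 (x) x 340 (y) mm, origin under its centre on the counter. At yaw 0 its keypad side faces the robot (-x). The keypad is a dark plate sloping 12 degrees, low on the robot's side, so that its normal leans towards the robot's side; its centre lies at (-119, 0, 72.5) mm in the scale's frame. Behind the keypad (at -58 mm in x) is a narrow display strip reaching 96 mm up, behind that the weighing pan
- pan: stainless weighing pan on top of the scale, 220 (x) x 300 (y) mm, its middle at (65, 0) mm in the scale's frame, its weighing face 105 mm above the counter with an 8 mm lip at the sides and back
- pan_mid (a point): middle of the pan's weighing face; the one thing being weighed lies within 30 mm of it
- top_ticket (a point): centre of the top face of the wide blue ticket key, marked with a white printed slip, at the right of the keypad, 50 (x) x 78 (y) mm, standing 10 mm proud of the keypad plate; z axis is the outward normal of the key. It goes straight down along its normal, 5 mm from up to the bottom stop, registers past 3 mm and springs back by itself: 1.5 N start it moving, 4.2 N hold it at 3 mm, 6 N at the stop. This point moves with the key
- top_red_pepper (a point): centre of the top face of the key: red bell pepper picture (upper row, second from the left); 32 x 32 mm, standing 10 mm proud of the keypad plate; neighbouring keys are 44 mm (left-right) and 42 mm (up-down) apart, centre to centre; z axis is the outward normal; travel, spring and registering point as for the ticket key
- top_yellow_pepper (a point): centre of the top face of the key: yellow bell pepper picture (lower row, third from the left); 32 x 32 mm, standing 10 mm proud of the keypad plate; neighbouring keys are 44 mm (left-right) and 42 mm (up-down) apart, centre to centre; z axis is the outward normal; travel, spring and registering point as for the ticket key
- top_aubergine (a point): centre of the top face of the key: dark purple aubergine picture (upper row, first from the left); 32 x 32 mm, standing 10 mm proud of the keypad plate; neighbouring keys are 44 mm (left-right) and 42 mm (up-down) apart, centre to centre; z axis is the outward normal; travel, spring and registering point as for the ticket key
- top_onion (a point): centre of the top face of the key: round brown onion picture (lower row, first from the left); 32 x 32 mm, standing 10 mm proud of the keypad plate; neighbouring keys are 44 mm (left-right) and 42 mm (up-down) apart, centre to centre; z axis is the outward normal; travel, spring and registering point as for the ticket key
- top_carrot (a point): centre of the top face of the key: orange carrot picture (upper row, third from the left); 32 x 32 mm, standing 10 mm proud of the keypad plate; neighbouring keys are 44 mm (left-right) and 42 mm (up-down) apart, centre to centre; z axis is the outward normal; travel, spring and registering point as for the ticket key
- top_cucumber (a point): centre of the top face of the key: long green cucumber picture (lower row, second from the left); 32 x 32 mm, standing 10 mm proud of the keypad plate; neighbouring keys are 44 mm (left-right) and 42 mm (up-down) apart, centre to centre; z axis is the outward normal; travel, spring and registering point as for the ticket key
- top_zero (a point): centre of the top face of the key: grey key with a white ring (upper row, fourth from the left); 32 x 32 mm, standing 10 mm proud of the keypad plate; neighbouring keys are 44 mm (left-right) and 42 mm (up-down) apart, centre to centre; z axis is the outward normal; travel, spring and registering point as for the ticket key
- top_tare (a point): centre of the top face of the key: grey key with a white bar (lower row, fourth from the left); 32 x 32 mm, standing 10 mm proud of the keypad plate; neighbouring keys are 44 mm (left-right) and 42 mm (up-down) apart, centre to centre; z axis is the outward normal; travel, spring and registering point as for the ticket key
- red_pepper: loose red bell pepper, 78 mm wide, 94 mm tall with its stem, standing upright, origin under its centre
- yellow_pepper: loose yellow bell pepper, same size and origin as the red one
- aubergine: loose dark purple aubergine lying on its side along its own y axis, 170 mm long, 64 mm thick, origin under its middle
- onion: loose brown onion, 75 mm wide, 87 mm tall with its neck, standing, origin under its centre. Of these four, one lies on the pan and the other three wait in the tray
- stand: green plastic tray, 420 (x) x 250 (y) mm, on a wooden riser at the left of the counter, fixed, origin under its centre on the counter; tray floor 105 mm and rim 142 mm above the counter
- terminal: loose black card terminal, 165 x 78 x 44 mm, right of the scale, origin under its centre
- honey: loose jar of honey, 68 mm across, 95 mm tall, origin under its centre
- juice: loose bottle of orange juice, 62 mm across, 170 mm tall, origin under its centre
- punnet: loose punnet of small tomatoes, 110 x 150 x 60 mm, origin under its centre
- marker: loose marker pen lying on the counter, 130 mm long, 19 mm thick, origin under its middle
Mind the look-alikes: they are no part of the job. There is more than one size of the terminal; the one meant has the size given above.

How it is judged:
On the way, in this order (a step that is already met when the one before it is completed fails the run):
1. the picture key of the produce on the pan is pressed past 3 mm for 0.1 s while the ticket key is up (((horizontal distance between red_pepper and pan_mid below 0.09 m and distance of top_red_pepper from where it was at the start of the episode above 0.003 m) or (horizontal distance between yellow_pepper and pan_mid below 0.09 m and distance of top_yellow_pepper from where it was at the start of the episode above 0.003 m) or (horizontal distance between aubergine and pan_mid below 0.09 m and distance of top_aubergine from where it was at the start of the episode above 0.003 m) or (horizontal distance between onion and pan_mid below 0.09 m and distance of top_onion from where it was at the start of the episode above 0.003 m)) and distance of top_ticket from where it was at the start of the episode below 0.0015 m), for 0.1 s.
2. then, all the picture keys being up again (below 1.5 mm), the ticket key is pressed past 3 mm for 0.1 s (distance of top_ticket from where it was at the start of the episode above 0.003 m and distance of each of top_red_pepper, top_yellow_pepper, top_aubergine, top_onion from where it was at the start of the episode below 0.0015 m), for 0.1 s.
At the end, for the whole second after the job is handed in: All keys are up again (within 1.5 mm), the weighed produce still lies on the pan, no produce has moved more than 10 mm and no other loose thing more than 20 mm, and everything is at rest (distance of each of top_red_pepper, top_yellow_pepper, top_aubergine, top_onion, top_carrot, top_cucumber, top_zero, top_tare, top_ticket from where it was at the start of the episode below 0.0015 m and horizontal distance between any of red_pepper, yellow_pepper, aubergine, onion and pan_mid below 0.09 m and distance of each of red_pepper, yellow_pepper, aubergine, onion from where it was at the start of the episode below 0.01 m and distance of each of terminal, honey, juice, punnet, marker from where it was at the start of the episode below 0.02 m and linear speed of each of red_pepper, yellow_pepper, aubergine, onion, terminal, honey, juice, punnet, marker below 0.02 m/s); the robot touches nothing.
It fails at once if a key other than the ticket key and that of the produce on the pan is pressed past 2 mm ((not (horizontal distance between red_pepper and pan_mid below 0.09 m) and distance of top_red_pepper from where it was at the start of the episode above 0.002 m) or (not (horizontal distance between yellow_pepper and pan_mid below 0.09 m) and distance of top_yellow_pepper from where it was at the start of the episode above 0.002 m) or (not (horizontal distance between aubergine and pan_mid below 0.09 m) and distance of top_aubergine from where it was at the start of the episode above 0.002 m) or (not (horizontal distance between onion and pan_mid below 0.09 m) and distance of top_onion from where it was at the start of the episode above 0.002 m) or distance of any of top_carrot, top_cucumber, top_zero, top_tare from where it was at the start of the episode above 0.002 m).
It fails at once if the robot presses on the scale with more than 25 N (contact force between any of the fingers, the arm and scale above 25 N).
It fails at once if the robot touches the pan (over 0.5 N) (contact force between any of the fingers, the arm and pan above 0.5 N).
It fails at once if the robot touches any produce (over 0.5 N) or it moves more than 10 mm (contact force between any of the fingers, the arm and red_pepper above 0.5 N or contact force between any of the fingers, the arm and yellow_pepper above 0.5 N or contact force between any of the fingers, the arm and aubergine above 0.5 N or contact force between any of the fingers, the arm and onion above 0.5 N or distance of any of red_pepper, yellow_pepper, aubergine, onion from where it was at the start of the episode above 0.01 m).
It fails at once if another loose thing is moved more than 20 mm or tipped (distance of any of terminal, honey, juice, punnet, marker from where it was at the start of the episode above 0.02 m or angle between any of terminal, honey, juice, punnet, marker's own z axis and vertical above 0.3 rad).
It also fails if it takes over 38 s, if anything falls off the work surface, if the arm or the gripper's body presses on something with over 40 N, if the wrist force passes 120 N, or if a joint passes its speed limit or range.

## Robot

A 6-joint arm with a two-finger parallel gripper is mounted at the origin on the work surface. World frame = base frame: x ahead of the robot, y to its left, z up, the work surface at z = 0. Lengths are in m, angles in rad, forces in N, time in s.
With the tool pointing down it reaches from about 0.375 to 0.9 m from the base axis. Payload 3.1 kg.
Tool frame: the origin (TCP) lies at the very end of the fingers, on their centre line; the grasp point (between the pads) lies 19 mm behind it (bot.grip_point_offset is the distance from the TCP to the grasp point, in m); z points along the fingers, y is the direction in which the jaws open and shut (so a half turn about z gives the same grasp; the last joint's range is limited). The gripper opens to 87 mm and grips with 3 to 60 N. Pads are 19 mm wide; open, the fingers measure 117 mm over their backs; the gripper's body (75 mm by 190 mm) begins 51 mm behind the grasp point.
Start: joints at [1.081, 0.527, 1.433, -0, 1.181, -0.178], TCP at [0.191, 0.595, 0.196] pointing down, gripper open.
Joint ranges: [-3.08, 3.08], [-0.75, 2.2], [0.22, 2.44], [-1.43, 4.57], [0, 2.65], [-2.85, 2.85]. Speed limits (rad/s): [2.79, 2.79, 3.14, 3.14, 3.14, 3.14].

## Interface

Orientations are given as a rotation vector (axis times angle).
In Python, from station import monitor, vision, bot gives the robot as it stands. The module is installed in compiled form; this text tells all that it offers.
- The arm moves only by the tool arm_command, never from a script. Its argument "rows" is a list of rows, each an object of numbers: "tx", "ty", "tz": the shift along the tool's x, y, z in cm; "roll": the turn about the tool's z in rad; "claw": the opening, from -1 (shut) to 1 (fully open), so that 0 is half open. In form: [{"tx": .., "ty": .., "tz": .., "roll": .., "claw": ..}, ...]. A call has exactly 5 rows; each row is the pose to reach, as a shift and turn from the pose measured when the call began, along the tool's axes at that moment; what a row does not reach only later rows make up. A row lasts 1/12 s, in which the tool goes at most 41.7 mm and 7.16 degrees, less where a joint would pass 70% of its speed; a pose out of reach is approached as far as the arm can. A call with a gripper value outside its range is refused whole. The fingers move at their own pace and stop on an object; the grip force is fixed at half the most. Time passes only in rows, so rows that repeat a pose let the fingers close, or fill a call up. It gives the time, the measured TCP pose, the force and the opening at its end, in the units of the state.
- monitor.observe(): the state, without advancing time (a new reading comes with each control period).
- vision.snapshot(name): name is "scene" or "top" or "wrist"; returns a dict with "color" (384x512x3 uint8, red, green, blue), "vertical_fov" (degrees; the focal length in pixels is half the picture's height over the tangent of half this angle, whatever the lens; pixels are square), "cx", "cy" (the principal point, pixels), "camera_from_world" (4x4, takes a point from world to camera coordinates). Camera axes: x right, y down, z forward; pixel columns grow to the right and rows downward; lengths in m; the calibration is good to about 2 mm. A picture is of the moment at which its call begins. There is no depth.
- bot.job_done(): hands the job in, once; it reports no verdict.
Trained networks look in the newest picture that a camera, given by its name, has taken for a name from the list of things; names that differ only in an ending like _2 or _b are one class to them, and where a whole thing is asked for, a point or a joint stands for the part that bears it (a point fixed in the world has none). Each returns a list of dicts, best first, with "confidence" (0 to 1); they miss things now and then, are a little off and sometimes report something else, mostly with a low value. They report only what shows in the picture. A call takes as long as a camera call. They do not tell look-alikes from the thing itself.
- vision.boxes_of(query, camera): "bbox" ([left, top, right, bottom] in pixels, round what is visible of it).
The state is a dict: "clock": time; "joints": joint angles; "joint_velocities": joint speeds; "tau": joint torques, N m; "eef_pos": TCP position; "tool_rot": TCP orientation; "force": force on the tool from outside, world axes, zero at the start; "wrist_torque": the same for the moment, N m; "grip_width": opening from 0.0 (shut) to 1.0 (fully open).
Only numpy, scipy, OpenCV 4.12 (cv2) and the standard library are available. Lean on these libraries where they do the work, as an engineer would, in place of code of your own. Each camera call takes 0.05 s, during which the arm holds its last target. There are 200 camera calls.

## Working session

There is one attempt and no reset: what is moved stays moved. The work goes in short steps, Python scripts to look and compute and a tool call to move; the robot and the scene stay as the last step left them, time stands still between calls to the robot, and variables do not carry over. Pictures are saved under pics/ and viewed, about 8 in all and at most 12, crops included, and the job is handed in when it is done.

Besides the shell and the picture viewer there is one more tool, called after "Request:" in YAML: its name, and indented under it one key for each argument. arm_command: Moves the arm, as the interface text tells. Its arguments: {"type":"object","properties":{"rows":{"type":"array","items":{"type":"object","properties":{"tx":{"type":"number"},"ty":{"type":"number"},"tz":{"type":"number"},"roll":{"type":"number"},"claw":{"type":"number"}}}}},"required":["rows"]}

```bash
mkdir -p pics
python3 - <<'E'
from station import monitor, vision, bot
import cv2,numpy as np,pickle
s=monitor.observe();print({k:np.round(v,3) for k,v in s.items() if k in('clock','eef_pos','tool_rot','force','grip_width')})
ims=[]
d={}
for c in('scene','top'):
    v=vision.snapshot(c);d[c]=v;cv2.imwrite(f'pics/{c}0.png',v['color'][:,:,::-1])
    print(c,v['vertical_fov'],v['cx'],v['cy'],np.round(v['camera_from_world'],4).tolist())
    for q in('scale','pan','red_pepper','yellow_pepper','aubergine','onion','top_ticket','top_red_pepper','top_tare','juice'):
        print(q,[(round(b['confidence'],2),np.round(b['bbox']).tolist()) for b in vision.boxes_of(q,c)[:3]])
pickle.dump(d,open('d.pkl','wb'))
E
```

```text
{'clock': np.float64(0.0), 'eef_pos': array([0.191, 0.594, 0.195]), 'tool_rot': array([-4.860e-01, -3.103e+00,  3.000e-03]), 'force': array([ 0.061, -0.336,  0.396]), 'grip_width': np.float64(0.995)}
scene 57.36321099319447 260.68966755840665 192.863064229477 [[0.8768, 0.4809, -0.0037, -0.4039], [0.3499, -0.6432, -0.681, -0.1626], [-0.3299, 0.5958, -0.7322, 1.395], [0.0, 0.0, 0.0, 1.0]]
scale [(0.8, [222.0, 160.0, 370.0, 287.0])]
pan [(0.8, [258.0, 168.0, 372.0, 266.0]), (0.71, [219.0, 162.0, 371.0, 288.0])]
red_pepper [(0.65, [304.0, 84.0, 324.0, 112.0])]
yellow_pepper [(0.91, [276.0, 81.0, 296.0, 102.0]), (0.24, [264.0, 177.0, 271.0, 186.0])]
aubergine [(0.9, [303.0, 184.0, 332.0, 224.0])]
onion [(0.51, [334.0, 99.0, 353.0, 113.0]), (0.29, [262.0, 166.0, 369.0, 263.0])]
top_ticket [(0.56, [238.0, 200.0, 262.0, 221.0]), (0.52, [174.0, 321.0, 206.0, 367.0]), (0.39, [332.0, 95.0, 354.0, 115.0])]
top_red_pepper [(0.63, [277.0, 174.0, 289.0, 179.0])]
top_tare [(0.68, [137.0, 298.0, 170.0, 336.0]), (0.66, [273.0, 179.0, 287.0, 194.0])]
juice [(0.84, [174.0, 322.0, 208.0, 371.0]), (0.27, 
[... 226 characters left out ...]
le [(0.65, [217.0, 99.0, 311.0, 199.0])]
pan [(0.94, [223.0, 97.0, 309.0, 165.0])]
red_pepper [(0.6, [110.0, 185.0, 134.0, 205.0])]
yellow_pepper [(0.9, [115.0, 217.0, 140.0, 236.0]), (0.23, [387.0, 184.0, 410.0, 204.0])]
aubergine [(0.93, [242.0, 116.0, 290.0, 132.0])]
onion [(0.75, [112.0, 152.0, 135.0, 172.0]), (0.4, [222.0, 170.0, 234.0, 176.0])]
top_ticket [(0.81, [280.0, 178.0, 299.0, 191.0]), (0.19, [245.0, 120.0, 288.0, 134.0]), (0.15, [223.0, 100.0, 308.0, 165.0])]
top_red_pepper [(0.61, [236.0, 173.0, 244.0, 181.0])]
top_tare [(0.64, [257.0, 186.0, 269.0, 196.0])]
juice [(0.81, [389.0, 150.0, 416.0, 170.0]), (0.58, [224.0, 170.0, 233.0, 179.0]), (0.32, [217.0, 99.0, 313.0, 203.0])]
```

Run:
```python
import cv2,pickle
d=pickle.load(open('d.pkl','rb'))
t=d['top']['color'][:,:,::-1]
cv2.imwrite('pics/topcrop.png',cv2.resize(t[90:210,200:330],None,fx=5,fy=5,interpolation=cv2.INTER_CUBIC))
```

```text
(no output)
```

View pics/top0.png

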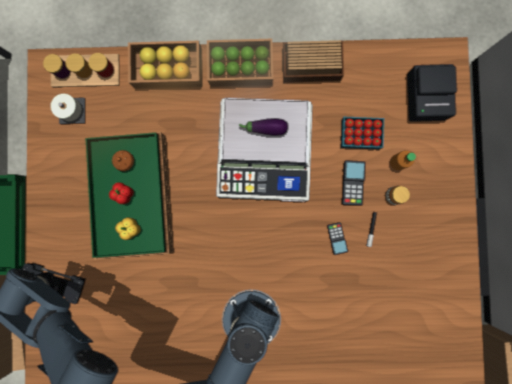

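View pics/topcrop.png

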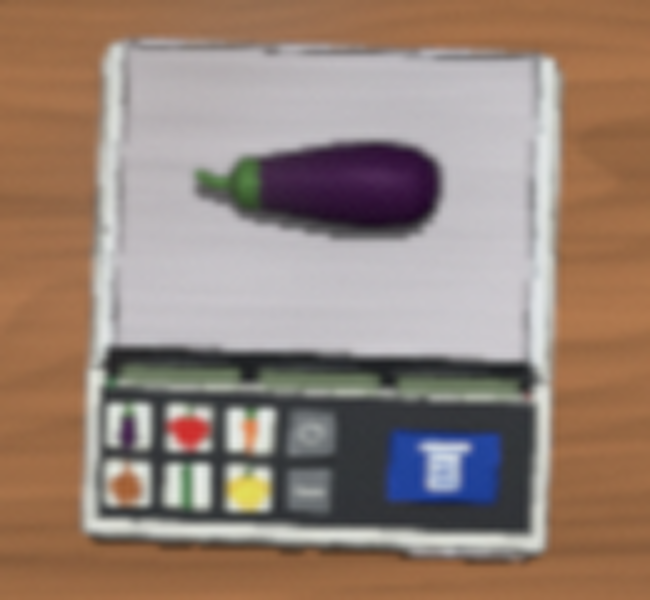

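View pics/scene0.png

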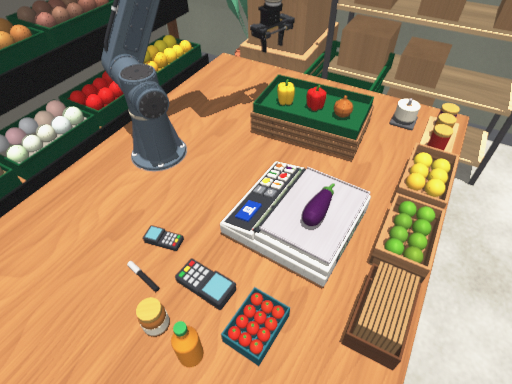

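The pan holds the aubergine, so its key is the upper-left one, at full-image pixel (226,175). The ticket key is at about (288,183). The other three produce items are in the tray at (122,161), (121,194) and (127,229). Next I'll fit the scale's pose from the key centres.

```bash
cat > fit.py <<'E'
import numpy as np,pickle
from scipy.optimize import least_squares
d=pickle.load(open('d.pkl','rb'))
px=np.array([(129,428),(189,430),(250,433),(312,434),(127,484),(187,487),(248,489),(309,492),(444,468)])
px=(px+.5)/5-.5+[200,90]
def proj(P,c):
    v=d[c];M=v['camera_from_world'];f=192/np.tan(np.radians(v['vertical_fov']/2))
    q=P@M[:3,:3].T+M[:3,3]
    return q[:,:2]/q[:,2:]*f+[v['cx'],v['cy']]
def keys(p):
    x,y,w,u0,v0,vt=p
    uv=[(u0+21,v0-44*i) for i in range(4)]+[(u0-21,v0-44*i) for i in range(4)]+[(u0,vt)]
    a=np.radians(12);c,s=np.cos(a),np.sin(a)
    L=np.array([(-119+u*c-10*s,v,72.5+u*s+10*c) for u,v in uv])/1000
    R=np.array([[np.cos(w),-np.sin(w),0],[np.sin(w),np.cos(w),0],[0,0,1]])
    return L@R.T+[x,y,0]
# outline corners at roughly known height fix nothing extra: u0 held 0
fun=lambda p:np.r_[(proj(keys(p),'top')-px).ravel(),p[3]/2]
r=least_squares(fun,[.6,0,0,0,150,-80],x_scale=[.1,.1,.1,10,10,10])
K=keys(r.x)
if __name__=='__main__':
    print(np.round(r.x,4),'rms',np.sqrt(np.mean(r.fun**2)));print(np.round(r.fun[:18].reshape(-1,2),2).tolist())
    print(np.round(K,4));print('scene proj',np.round(proj(K,'scene'),1).tolist())
    import cv2
    im=d['scene']['color'][150:240,215:315,::-1]
    im=cv2.resize(im,None,fx=6,fy=6,interpolation=cv2.INTER_CUBIC)
    for q in proj(K,'scene'):
        cv2.drawMarker(im,tuple(int(v) for v in (q-[215,150]+.5)*6-.5),(255,0,255),cv2.MARKER_CROSS,14,1)
    cv2.imwrite('pics/scenechk.png',im)
    from scipy.spatial.transform import Rotation as Ro
    from station import monitor
    s=monitor.observe();R=Ro.from_rotvec(s['tool_rot']).as_matrix();print(R.round(4))
    ya=np.array([-np.sin(r.x[2]),np.cos(r.x[2]),0])
    l=R.T@ya;print('roll',np.arctan2(-l[0],l[1]))
    for k in(0,8):print('to key +200mm z',R.T@(K[k]+[0,0,.2]-s['eef_pos'])*100)
E
python3 fit.py
```

```text
[ 5.2720000e-01 -1.6609000e+00 -5.9500000e-02 -3.8000000e-03
  1.7379851e+03  1.5098382e+03] rms 0.10564726957981464
[[-0.17, -0.16], [0.03, -0.09], [0.05, -0.22], [-0.11, 0.04], [-0.05, 0.18], [0.11, 0.05], [0.08, 0.13], [0.06, -0.0], [-0.0, 0.06]]
[[ 0.5302  0.08    0.0866]
 [ 0.5276  0.0361  0.0866]
 [ 0.525  -0.0079  0.0866]
 [ 0.5223 -0.0518  0.0866]
 [ 0.4892  0.0824  0.0779]
 [ 0.4866  0.0385  0.0779]
 [ 0.484  -0.0054  0.0779]
 [ 0.4813 -0.0493  0.0779]
 [ 0.4961 -0.1465  0.0823]]
scene proj [[289.6, 167.4], [283.2, 174.9], [276.6, 182.9], [269.7, 191.1], [279.1, 164.9], [272.7, 172.3], [265.9, 180.1], [258.9, 188.1], [247.8, 208.8]]
[[-0.9521  0.3058  0.    ]
 [ 0.3058  0.9521  0.    ]
 [-0.      0.     -1.    ]]
roll -0.2513152001927402
to key +200mm z [-48.03581617 -38.66990352  -9.05873538]
to key +200mm z [-51.71973949 -61.27871318  -8.62229218]
```

View pics/scenechk.png

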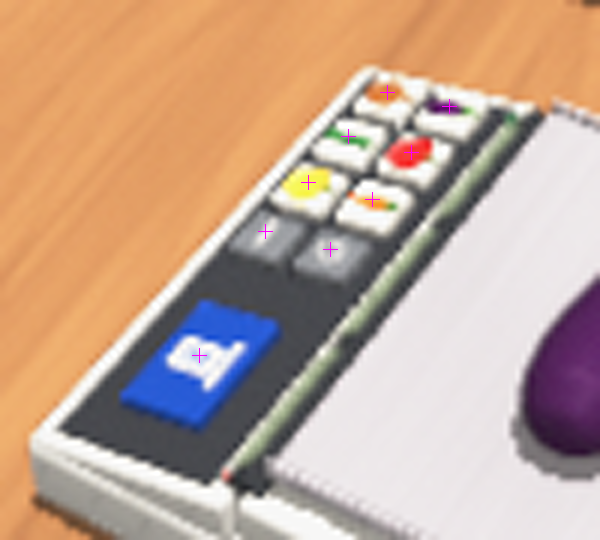

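Both cameras agree, with crosses on every key in the second view as well. Now I'll raise the arm, close the claw and turn the jaws.

Request:
arm_command:
  rows:
    - {"tx":0,"ty":0,"tz":-4,"roll":0,"claw":-1}
    - {"tx":0,"ty":0,"tz":-8,"roll":0,"claw":-1}
    - {"tx":0,"ty":0,"tz":-10,"roll":-0.1,"claw":-1}
    - {"tx":0,"ty":0,"tz":-10,"roll":-0.2,"claw":-1}
    - {"tx":0,"ty":0,"tz":-10,"roll":-0.25,"claw":-1}

```text
clock: 1.52
eef_pos: [0.1917, 0.5962, 0.2988]
tool_rot: [0.089, 3.138, 0.007]
force: [-0.5, -0.5, -0.2]
grip_width: 0.708
```

```bash
cat > rel.py <<'E'
import sys;from fit import *
from station import monitor
from scipy.spatial.transform import Rotation as Ro
def go():
    s=monitor.observe();R=Ro.from_rotvec(s['tool_rot']).as_matrix()
    print('t',s['clock'],'tcp',np.round(s['eef_pos'],4),'F',np.round(s['force'],2),'grip',s['grip_width'])
    ya=np.array([-np.sin(r.x[2]),np.cos(r.x[2]),0]);l=R.T@ya;print('roll',np.arctan2(-l[0],l[1]),'z',R[:,2].round(3))
    for k in(0,8):print('cm to',k,(R.T@(K[k]+[-.005,0,0]-s['eef_pos'])*100).round(2))
go()
E
python3 rel.py
```

```text
t 1.5167 tcp [0.1917 0.5962 0.2988] F [-0.52 -0.46 -0.19] grip 0.7076227451983235
roll 0.002943185197132373 z [ 0.003  0.005 -1.   ]
cm to 0 [-36.17 -49.76  21.06]
cm to 8 [-34.05 -72.57  21.38]
```

Request:
arm_command:
  rows:
    - {"tx":-2.3,"ty":-3.2,"tz":0,"roll":0,"claw":-1}
    - {"tx":-4.6,"ty":-6.4,"tz":0,"roll":0,"claw":-1}
    - {"tx":-7,"ty":-9.6,"tz":0,"roll":0,"claw":-1}
    - {"tx":-9.3,"ty":-12.8,"tz":0,"roll":0,"claw":-1}
    - {"tx":-11.6,"ty":-16,"tz":0,"roll":0,"claw":-1}

```text
clock: 1.93
eef_pos: [0.2989, 0.4284, 0.2984]
tool_rot: [0.087, 3.138, 0.008]
force: [0.9, 0.0, 0.3]
grip_width: 0.328
```

Request:
arm_command:
  rows:
    - {"tx":-2.3,"ty":-3.2,"tz":0,"roll":0,"claw":-1}
    - {"tx":-4.6,"ty":-6.4,"tz":0,"roll":0,"claw":-1}
    - {"tx":-7,"ty":-9.6,"tz":0,"roll":0,"claw":-1}
    - {"tx":-9.3,"ty":-12.8,"tz":0,"roll":0,"claw":-1}
    - {"tx":-11.6,"ty":-16,"tz":0,"roll":0,"claw":-1}

```text
clock: 2.35
eef_pos: [0.4065, 0.2604, 0.2982]
tool_rot: [0.087, 3.137, 0.008]
force: [0.0, 0.7, -0.3]
grip_width: 0.021
```

```bash
python3 rel.py
```

```text
t 2.35 tcp [0.4065 0.2604 0.2982] F [ 0.01  0.68 -0.34] grip 0.020905908396999236
roll 0.0038340412025058574 z [ 0.004  0.005 -1.   ]
cm to 0 [-12.78 -17.47  21.1 ]
cm to 8 [-10.64 -40.28  21.41]
```

Request:
arm_command:
  rows:
    - {"tx":-2.3,"ty":-3.2,"tz":0,"roll":0,"claw":-1}
    - {"tx":-4.6,"ty":-6.4,"tz":0,"roll":0,"claw":-1}
    - {"tx":-7,"ty":-9.6,"tz":0,"roll":0,"claw":-1}
    - {"tx":-9.3,"ty":-12.8,"tz":0,"roll":0,"claw":-1}
    - {"tx":-11.6,"ty":-16,"tz":0,"roll":0,"claw":-1}

```text
clock: 2.77
eef_pos: [0.5142, 0.0923, 0.298]
tool_rot: [0.088, 3.136, 0.008]
force: [0.2, 0.8, 0.6]
grip_width: 0.007
```

Request:
arm_command:
  rows:
    - {"tx":-1.2,"ty":-1.5,"tz":3,"roll":0,"claw":-1}
    - {"tx":-1.2,"ty":-1.5,"tz":7,"roll":0,"claw":-1}
    - {"tx":-1.2,"ty":-1.5,"tz":11,"roll":0,"claw":-1}
    - {"tx":-1.2,"ty":-1.5,"tz":14,"roll":0,"claw":-1}
    - {"tx":-1.2,"ty":-1.5,"tz":16,"roll":0,"claw":-1}

```text
clock: 3.18
eef_pos: [0.524, 0.0773, 0.1348]
tool_rot: [-0.089, -3.139, -0.009]
force: [1.0, 0.2, 0.5]
grip_width: 0.006
```

```bash
python3 rel.py
python3 - <<'E'
from station import vision
import cv2
from fit import proj,K
import numpy as np
im=[]
for c,(y,x,h,w) in dict(wrist=(0,0,384,512),scene=(120,205,110,147)).items():
    v=vision.snapshot(c)
    im.append(cv2.resize(v['color'][y:y+h,x:x+w,::-1],(400,300),interpolation=cv2.INTER_CUBIC))
cv2.imwrite('pics/chk2.png',np.hstack(im))
E
```

```text
t 3.1833 tcp [0.524  0.0773 0.1348] F [0.98 0.24 0.54] grip 0.00568443904523154
roll 0.0025202937807757932 z [-0.001  0.006 -1.   ]
cm to 0 [-0.11  0.25  4.82]
cm to 8 [  2.   -22.56   5.13]
```

View pics/chk2.png

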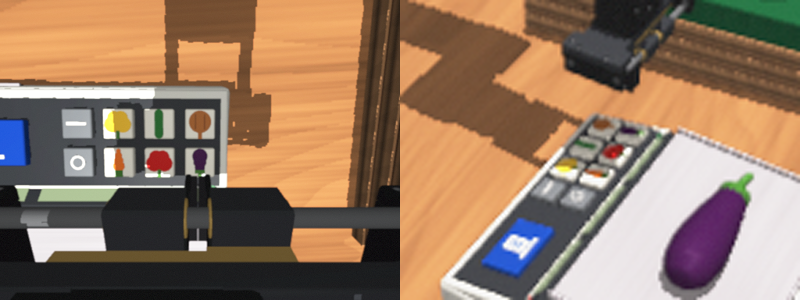

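The wrist view shows the closed fingers in line with the aubergine key, at about (198,160) in the left half. The scene view shows them hovering over the same key. Next I'll go down to just above it.

Request:
arm_command:
  rows:
    - {"tx":-0.1,"ty":0.25,"tz":1.5,"roll":0,"claw":-1}
    - {"tx":-0.1,"ty":0.25,"tz":3,"roll":0,"claw":-1}
    - {"tx":-0.1,"ty":0.25,"tz":4,"roll":0,"claw":-1}
    - {"tx":-0.1,"ty":0.25,"tz":4.1,"roll":0,"claw":-1}
    - {"tx":-0.1,"ty":0.25,"tz":4.2,"roll":0,"claw":-1}

```text
clock: 3.7
eef_pos: [0.5246, 0.0802, 0.0933]
tool_rot: [-0.088, -3.137, -0.009]
force: [0.6, -0.1, -0.2]
grip_width: 0.006
```

Request:
arm_command:
  rows:
    - {"tx":0,"ty":0,"tz":0.1,"roll":0,"claw":-1}
    - {"tx":0,"ty":0,"tz":0.2,"roll":0,"claw":-1}
    - {"tx":0,"ty":0,"tz":0.3,"roll":0,"claw":-1}
    - {"tx":0,"ty":0,"tz":0.4,"roll":0,"claw":-1}
    - {"tx":0,"ty":0,"tz":0.4,"roll":0,"claw":-1}

```text
clock: 4.12
eef_pos: [0.5246, 0.0803, 0.0895]
tool_rot: [-0.088, -3.137, -0.009]
force: [-0.5, 1.2, 0.4]
grip_width: 0.006
```

Request:
arm_command:
  rows:
    - {"tx":0,"ty":0,"tz":0.1,"roll":0,"claw":-1}
    - {"tx":0,"ty":0,"tz":0.2,"roll":0,"claw":-1}
    - {"tx":0,"ty":0,"tz":0.3,"roll":0,"claw":-1}
    - {"tx":0,"ty":0,"tz":0.3,"roll":0,"claw":-1}
    - {"tx":0,"ty":0,"tz":0.3,"roll":0,"claw":-1}

```text
clock: 4.53
eef_pos: [0.5245, 0.0803, 0.0864]
tool_rot: [-0.088, -3.137, -0.009]
force: [0.8, 0.0, -0.2]
grip_width: 0.009
```

Request:
arm_command:
  rows:
    - {"tx":0,"ty":0,"tz":0.1,"roll":0,"claw":-1}
    - {"tx":0,"ty":0,"tz":0.2,"roll":0,"claw":-1}
    - {"tx":0,"ty":0,"tz":0.2,"roll":0,"claw":-1}
    - {"tx":0,"ty":0,"tz":0.2,"roll":0,"claw":-1}
    - {"tx":0,"ty":0,"tz":0.2,"roll":0,"claw":-1}

```text
clock: 4.95
eef_pos: [0.5246, 0.0803, 0.0844]
tool_rot: [-0.088, -3.137, -0.009]
force: [0.4, -0.6, 0.2]
grip_width: 0.005
```

```bash
python3 rel.py
python3 - <<'E'
from station import vision
import cv2,numpy as np
im=[]
for c,(y,x,h,w) in dict(wrist=(150,150,192,256),scene=(120,235,75,100)).items():
    v=vision.snapshot(c)
    im.append(cv2.resize(v['color'][y:y+h,x:x+w,::-1],(400,300),interpolation=cv2.INTER_CUBIC))
cv2.imwrite('pics/chk3.png',np.hstack(im))
E
```

```text
t 4.95 tcp [0.5246 0.0803 0.0844] F [ 0.38 -0.57  0.24] grip 0.004575350063617301
roll 0.0032348002039079855 z [-0.003  0.006 -1.   ]
cm to 0 [-0.06 -0.03 -0.23]
cm to 8 [  2.06 -22.84   0.09]
```

View pics/chk3.png

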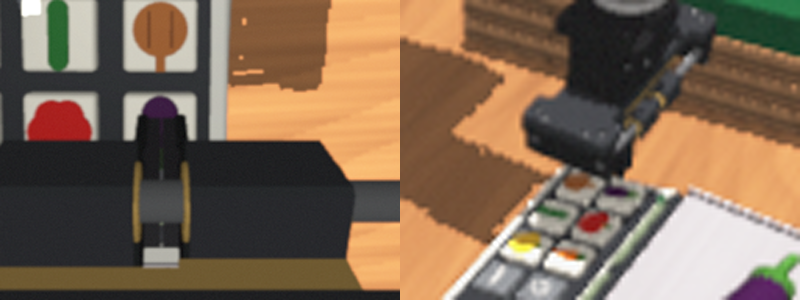

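Run:
```python
from station import vision,monitor
import cv2,numpy as np
import fit
p=monitor.observe()['eef_pos']
im=[]
for c in('wrist','scene'):
    v=vision.snapshot(c);fit.d[c]=v
    q=fit.proj(np.array([p,fit.K[0],p+[0.0095,0,0],p-[0.0095,0,0],p+[0,.015,0],p-[0,.015,0]]),c);print(c,q.round(1).tolist())
    w=(100,75) if c=='wrist' else (48,36)
    x,y=(int(q[0][0]-w[0]/2),int(q[0][1]-w[1]/2)); x=max(x,0);y=min(max(y,0),384-w[1])
    a=cv2.resize(v['color'][y:y+w[1],x:x+w[0],::-1],(400,300),interpolation=cv2.INTER_CUBIC);k=400/w[0]
    for i,t in enumerate(q):
        cv2.drawMarker(a,tuple(int(z) for z in (t-[x,y]+.5)*k),[(255,0,255),(0,255,255)][i] if i<2 else (0,255,0),cv2.MARKER_CROSS,10,1)
    im.append(a)
cv2.imwrite('pics/chk4.png',np.hstack(im))
```

```text
wrist [[255.5, 223.9], [255.6, 232.8], [256.3, 236.5], [254.8, 211.0], [277.4, 222.7], [233.7, 225.1]]
scene [[288.1, 167.2], [289.6, 167.4], [290.6, 168.1], [285.6, 166.3], [290.0, 164.6], [286.2, 169.9]]
```

View pics/chk4.png

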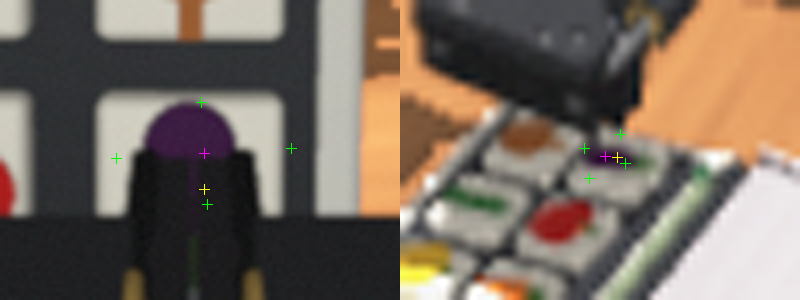

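The aubergine picture is still uncovered in the scene view, and the force reads about zero. The closed fingertips must be roughly 10–15 mm higher than the nominal TCP. I'll feel my way down in small steps.

Request:
arm_command:
  rows:
    - {"tx":0,"ty":0,"tz":0.1,"roll":0,"claw":-1}
    - {"tx":0,"ty":0,"tz":0.2,"roll":0,"claw":-1}
    - {"tx":0,"ty":0,"tz":0.3,"roll":0,"claw":-1}
    - {"tx":0,"ty":0,"tz":0.3,"roll":0,"claw":-1}
    - {"tx":0,"ty":0,"tz":0.3,"roll":0,"claw":-1}

```text
clock: 5.57
eef_pos: [0.5244, 0.0803, 0.0813]
tool_rot: [-0.088, -3.137, -0.009]
force: [0.3, -0.4, -0.2]
grip_width: 0.007
```

Request:
arm_command:
  rows:
    - {"tx":0,"ty":0,"tz":0.1,"roll":0,"claw":-1}
    - {"tx":0,"ty":0,"tz":0.2,"roll":0,"claw":-1}
    - {"tx":0,"ty":0,"tz":0.2,"roll":0,"claw":-1}
    - {"tx":0,"ty":0,"tz":0.2,"roll":0,"claw":-1}
    - {"tx":0,"ty":0,"tz":0.2,"roll":0,"claw":-1}

```text
clock: 5.98
eef_pos: [0.5244, 0.0803, 0.0793]
tool_rot: [-0.088, -3.137, -0.009]
force: [0.3, -0.1, -0.5]
grip_width: 0.005
```

Request:
arm_command:
  rows:
    - {"tx":0,"ty":0,"tz":0.1,"roll":0,"claw":-1}
    - {"tx":0,"ty":0,"tz":0.2,"roll":0,"claw":-1}
    - {"tx":0,"ty":0,"tz":0.2,"roll":0,"claw":-1}
    - {"tx":0,"ty":0,"tz":0.2,"roll":0,"claw":-1}
    - {"tx":0,"ty":0,"tz":0.2,"roll":0,"claw":-1}

```text
clock: 6.4
eef_pos: [0.5244, 0.0803, 0.0772]
tool_rot: [-0.088, -3.137, -0.009]
force: [-0.4, 0.5, 1.2]
grip_width: 0.003
```

Request:
arm_command:
  rows:
    - {"tx":0,"ty":0,"tz":0.1,"roll":0,"claw":-1}
    - {"tx":0,"ty":0,"tz":0.2,"roll":0,"claw":-1}
    - {"tx":0,"ty":0,"tz":0.2,"roll":0,"claw":-1}
    - {"tx":0,"ty":0,"tz":0.2,"roll":0,"claw":-1}
    - {"tx":0,"ty":0,"tz":0.2,"roll":0,"claw":-1}

```text
clock: 6.82
eef_pos: [0.5244, 0.0803, 0.0752]
tool_rot: [-0.088, -3.137, -0.009]
force: [0.2, 0.3, 0.8]
grip_width: 0.006
```

Request:
arm_command:
  rows:
    - {"tx":0,"ty":0,"tz":0.1,"roll":0,"claw":-1}
    - {"tx":0,"ty":0,"tz":0.2,"roll":0,"claw":-1}
    - {"tx":0,"ty":0,"tz":0.2,"roll":0,"claw":-1}
    - {"tx":0,"ty":0,"tz":0.2,"roll":0,"claw":-1}
    - {"tx":0,"ty":0,"tz":0.2,"roll":0,"claw":-1}

```text
clock: 7.23
eef_pos: [0.5244, 0.0804, 0.0732]
tool_rot: [-0.088, -3.137, -0.009]
force: [-0.4, -0.4, -0.5]
grip_width: 0.009
```

```bash
cat > look.py <<'E'
import sys
from station import vision,monitor
import cv2,numpy as np
import fit
p=monitor.observe()['eef_pos'];F=[]
im=[]
for c in('wrist','scene'):
    v=vision.snapshot(c);fit.d[c]=v;F.append(monitor.observe()['force'][2])
    q=fit.proj(np.array([p]),c)
    w=(100,75) if c=='wrist' else (48,36)
    x,y=(int(q[0][0]-w[0]/2),int(q[0][1]-w[1]/2)); x=max(x,0);y=min(max(y,0),384-w[1])
    a=cv2.resize(v['color'][y:y+w[1],x:x+w[0],::-1],(400,300),interpolation=cv2.INTER_CUBIC)
    im.append(a)
print(p,F)
cv2.imwrite(sys.argv[1],np.hstack(im))
E
python3 look.py pics/chk5.png
```

```text
[0.52439658 0.0803565  0.07320685] [np.float64(0.5955273719319644), np.float64(0.09924910045672258)]
```

View pics/chk5.png

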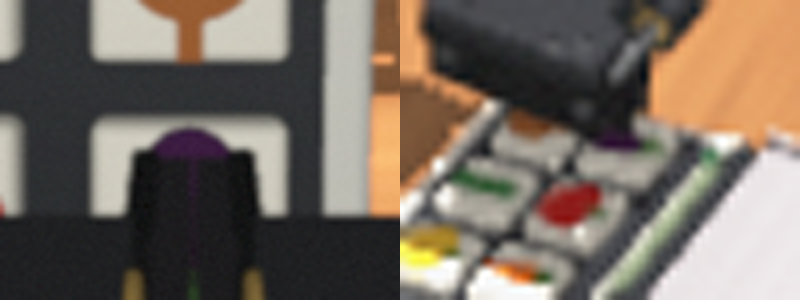

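The fingers now just reach the upper part of the aubergine key, with no force on them yet.

Request:
arm_command:
  rows:
    - {"tx":0,"ty":0,"tz":0.1,"roll":0,"claw":-1}
    - {"tx":0,"ty":0,"tz":0.2,"roll":0,"claw":-1}
    - {"tx":0,"ty":0,"tz":0.2,"roll":0,"claw":-1}
    - {"tx":0,"ty":0,"tz":0.2,"roll":0,"claw":-1}
    - {"tx":0,"ty":0,"tz":0.2,"roll":0,"claw":-1}

```text
clock: 7.75
eef_pos: [0.5244, 0.0804, 0.0712]
tool_rot: [-0.088, -3.137, -0.009]
force: [-0.8, 0.1, 1.3]
grip_width: 0.005
```

Request:
arm_command:
  rows:
    - {"tx":0,"ty":0,"tz":0.1,"roll":0,"claw":-1}
    - {"tx":0,"ty":0,"tz":0.1,"roll":0,"claw":-1}
    - {"tx":0,"ty":0,"tz":0.1,"roll":0,"claw":-1}
    - {"tx":0,"ty":0,"tz":0.1,"roll":0,"claw":-1}
    - {"tx":0,"ty":0,"tz":0.1,"roll":0,"claw":-1}

```text
clock: 8.17
eef_pos: [0.5244, 0.0804, 0.0702]
tool_rot: [-0.088, -3.137, -0.009]
force: [-0.6, 0.4, 0.4]
grip_width: 0.006
```

Request:
arm_command:
  rows:
    - {"tx":0,"ty":0,"tz":0.1,"roll":0,"claw":-1}
    - {"tx":0,"ty":0,"tz":0.2,"roll":0,"claw":-1}
    - {"tx":0,"ty":0,"tz":0.2,"roll":0,"claw":-1}
    - {"tx":0,"ty":0,"tz":0.2,"roll":0,"claw":-1}
    - {"tx":0,"ty":0,"tz":0.2,"roll":0,"claw":-1}

```text
clock: 8.58
eef_pos: [0.5244, 0.0804, 0.0682]
tool_rot: [-0.088, -3.137, -0.009]
force: [-0.2, 0.8, 0.3]
grip_width: 0.003
```

Request:
arm_command:
  rows:
    - {"tx":0,"ty":0,"tz":0.1,"roll":0,"claw":-1}
    - {"tx":0,"ty":0,"tz":0.1,"roll":0,"claw":-1}
    - {"tx":0,"ty":0,"tz":0.1,"roll":0,"claw":-1}
    - {"tx":0,"ty":0,"tz":0.1,"roll":0,"claw":-1}
    - {"tx":0,"ty":0,"tz":0.1,"roll":0,"claw":-1}

```text
clock: 9.0
eef_pos: [0.5244, 0.0804, 0.0672]
tool_rot: [-0.088, -3.137, -0.009]
force: [0.7, -0.0, -0.2]
grip_width: 0.009
```

```bash
python3 look.py pics/chk6.png; python3 -c "
from station import monitor;s=monitor.observe();print(s['tau'],s['wrist_torque'],s['joints'])"
```

```text
[0.52440114 0.08038682 0.06717728] [np.float64(-0.08670200957788987), np.float64(0.23051622662030072)]
[-1.39444825e-05 -3.97878921e+01 -1.04329589e+01 -1.21409493e-02
  9.07304487e-02  5.92754059e-04] [ 0.00064328 -0.0028472   0.00789473] [-0.06223054  0.5967643   1.77906726  0.00804693  0.76967963 -1.58250602]
```

View pics/chk6.png

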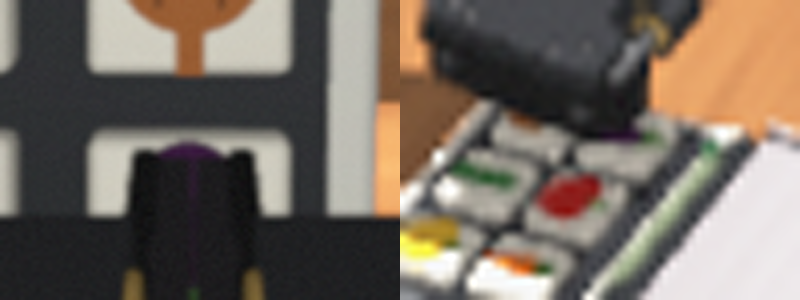

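The tips are still a little above the key, with about 20 mm of shortfall in total. I'll continue by touch.

Request:
arm_command:
  rows:
    - {"tx":0,"ty":0,"tz":0.1,"roll":0,"claw":-1}
    - {"tx":0,"ty":0,"tz":0.2,"roll":0,"claw":-1}
    - {"tx":0,"ty":0,"tz":0.2,"roll":0,"claw":-1}
    - {"tx":0,"ty":0,"tz":0.2,"roll":0,"claw":-1}
    - {"tx":0,"ty":0,"tz":0.2,"roll":0,"claw":-1}

```text
clock: 9.52
eef_pos: [0.5244, 0.0804, 0.0652]
tool_rot: [-0.088, -3.137, -0.009]
force: [0.1, -0.2, 0.1]
grip_width: 0.005
```

Run:
```python
from station import vision,monitor
import fit,numpy as np
v=vision.snapshot('wrist');fit.d['wrist']=v
s=monitor.observe();p=s['eef_pos'];print(s['force'],s['wrist_torque'])
M=v['camera_from_world'];print('cam pos',(-M[:3,:3].T@M[:3,3]-p).round(4),'fwd',M[2,:3].round(3))
for h in(0,.01,.02,.03): print(h,fit.proj(p+np.array([[-.0095,0,h],[0,0,h],[0,.015,h],[0,-.015,h]]),'wrist').round(1).tolist())
print('key',fit.proj(fit.K[:1]+np.array([[-.0157,0,-.0033],[0,0,0],[-.0157,.016,-.0033],[-.0157,-.016,-.0033]]),'wrist').round(1).tolist())
```

```text
[-0.96952994  1.29557427 -1.20187209] [ 0.03516283 -0.01792001  0.0381825 ]
cam pos [-0.0813  0.0019  0.1886] fwd [ 0.29  -0.012 -0.957]
0 [[254.7, 211.0], [255.5, 224.0], [277.3, 222.8], [233.7, 225.2]]
0.01 [[254.9, 216.6], [255.7, 230.1], [278.6, 228.8], [232.8, 231.3]]
0.02 [[255.1, 222.7], [255.9, 236.8], [280.0, 235.5], [231.9, 238.1]]
0.03 [[255.3, 229.5], [256.2, 244.2], [281.6, 242.9], [230.8, 245.6]]
key [[254.4, 220.9], [255.8, 246.3], [280.2, 219.5], [228.6, 222.3]]
```

Request:
arm_command:
  rows:
    - {"tx":0,"ty":0,"tz":0.1,"roll":0,"claw":-1}
    - {"tx":0,"ty":0,"tz":0.15,"roll":0,"claw":-1}
    - {"tx":0,"ty":0,"tz":0.15,"roll":0,"claw":-1}
    - {"tx":0,"ty":0,"tz":0.15,"roll":0,"claw":-1}
    - {"tx":0,"ty":0,"tz":0.15,"roll":0,"claw":-1}

```text
clock: 9.98
eef_pos: [0.5244, 0.0804, 0.0637]
tool_rot: [-0.088, -3.137, -0.009]
force: [-0.0, -0.0, -0.1]
grip_width: 0.01
```

Request:
arm_command:
  rows:
    - {"tx":0,"ty":0,"tz":0.1,"roll":0,"claw":-1}
    - {"tx":0,"ty":0,"tz":0.15,"roll":0,"claw":-1}
    - {"tx":0,"ty":0,"tz":0.15,"roll":0,"claw":-1}
    - {"tx":0,"ty":0,"tz":0.15,"roll":0,"claw":-1}
    - {"tx":0,"ty":0,"tz":0.15,"roll":0,"claw":-1}

```text
clock: 10.4
eef_pos: [0.5244, 0.0804, 0.0621]
tool_rot: [-0.088, -3.137, -0.009]
force: [-0.2, -0.2, 0.5]
grip_width: 0.002
```

Request:
arm_command:
  rows:
    - {"tx":0,"ty":0,"tz":0.1,"roll":0,"claw":-1}
    - {"tx":0,"ty":0,"tz":0.15,"roll":0,"claw":-1}
    - {"tx":0,"ty":0,"tz":0.15,"roll":0,"claw":-1}
    - {"tx":0,"ty":0,"tz":0.15,"roll":0,"claw":-1}
    - {"tx":0,"ty":0,"tz":0.15,"roll":0,"claw":-1}

```text
clock: 10.82
eef_pos: [0.5246, 0.0804, 0.0608]
tool_rot: [-0.088, -3.137, -0.009]
force: [0.2, -0.2, 2.5]
grip_width: 0.005
```

```bash
python3 look.py pics/chk7.png; python3 -c "
from station import monitor;s=monitor.observe();print(s['wrist_torque'])"
```

```text
[0.52455237 0.0804354  0.06078988] [np.float64(1.1112795028421192), np.float64(0.8178198581955114)]
[-0.01635812  0.00564177 -0.08758402]
```

View pics/chk7.png

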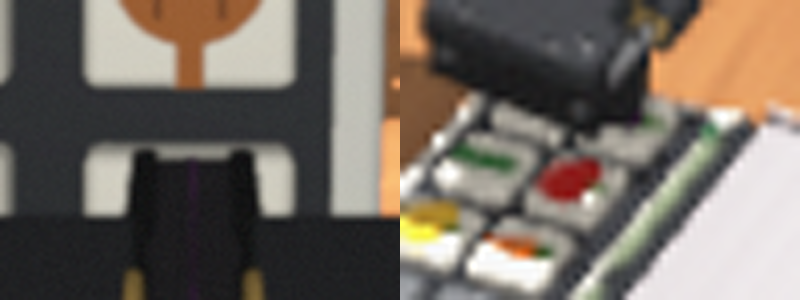

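Contact: the tips cover the aubergine key and about 1–2 N shows. I'll press about 4 mm and hold.

Request:
arm_command:
  rows:
    - {"tx":0,"ty":0,"tz":0.1,"roll":0,"claw":-1}
    - {"tx":0,"ty":0,"tz":0.2,"roll":0,"claw":-1}
    - {"tx":0,"ty":0,"tz":0.3,"roll":0,"claw":-1}
    - {"tx":0,"ty":0,"tz":0.35,"roll":0,"claw":-1}
    - {"tx":0,"ty":0,"tz":0.35,"roll":0,"claw":-1}

```text
clock: 11.33
eef_pos: [0.5252, 0.0804, 0.0575]
tool_rot: [-0.088, -3.138, -0.009]
force: [0.9, -0.3, 4.5]
grip_width: 0.002
```

Request:
arm_command:
  rows:
    - {"tx":0,"ty":0,"tz":0.05,"roll":0,"claw":-1}
    - {"tx":0,"ty":0,"tz":0.1,"roll":0,"claw":-1}
    - {"tx":0,"ty":0,"tz":0.15,"roll":0,"claw":-1}
    - {"tx":0,"ty":0,"tz":0.15,"roll":0,"claw":-1}
    - {"tx":0,"ty":0,"tz":0.15,"roll":0,"claw":-1}

```text
clock: 11.75
eef_pos: [0.5255, 0.0803, 0.0562]
tool_rot: [-0.088, -3.139, -0.009]
force: [0.3, -0.0, 5.5]
grip_width: 0.009
```

Run:
```python
from station import vision,monitor
F=[]
for i in range(5):
    vision.snapshot('wrist');s=monitor.observe();F.append([round(x,2) for x in s['force']])
print(F,s['eef_pos'])
```

```text
[[np.float64(0.46), np.float64(-0.48), np.float64(5.76)], [np.float64(0.93), np.float64(-0.32), np.float64(6.22)], [np.float64(-0.41), np.float64(0.28), np.float64(5.72)], [np.float64(0.39), np.float64(-0.36), np.float64(4.91)], [np.float64(0.4), np.float64(0.35), np.float64(5.78)]] [0.52552342 0.08034651 0.05623655]
```

The mean force is 5.7 N, which puts the key about 4.5 mm down, past registering and short of the stop. Next I'll lift and move towards the ticket key.

Request:
arm_command:
  rows:
    - {"tx":0,"ty":0,"tz":-0.5,"roll":0,"claw":-1}
    - {"tx":0,"ty":0,"tz":-2,"roll":0,"claw":-1}
    - {"tx":0,"ty":0,"tz":-5,"roll":0,"claw":-1}
    - {"tx":0,"ty":0,"tz":-6,"roll":0,"claw":-1}
    - {"tx":0,"ty":0,"tz":-6,"roll":0,"claw":-1}

```text
clock: 12.42
eef_pos: [0.5271, 0.08, 0.1183]
tool_rot: [0.088, 3.137, 0.009]
force: [0.1, 0.2, -0.6]
grip_width: 0.005
```

```bash
python3 rel.py
```

```text
t 12.4167 tcp [0.5271 0.08   0.1183] F [ 0.09  0.18 -0.61] grip 0.004554476798161736
roll 0.0032937385159200476 z [ 0.004  0.005 -1.   ]
cm to 0 [ 0.2  -0.03  3.17]
cm to 8 [  2.33 -22.84   3.47]
```

Request:
arm_command:
  rows:
    - {"tx":0.5,"ty":-4,"tz":0,"roll":0,"claw":-1}
    - {"tx":1,"ty":-8,"tz":0,"roll":0,"claw":-1}
    - {"tx":1.5,"ty":-12,"tz":0,"roll":0,"claw":-1}
    - {"tx":2,"ty":-16,"tz":0,"roll":0,"claw":-1}
    - {"tx":2.3,"ty":-20,"tz":0,"roll":0,"claw":-1}

```text
clock: 12.83
eef_pos: [0.4908, -0.1192, 0.1158]
tool_rot: [0.087, 3.14, 0.011]
force: [0.7, -0.6, -0.3]
grip_width: 0.006
```

Request:
arm_command:
  rows:
    - {"tx":0,"ty":-2.5,"tz":0,"roll":0,"claw":-1}
    - {"tx":0,"ty":-2.8,"tz":1,"roll":0,"claw":-1}
    - {"tx":0,"ty":-2.8,"tz":3,"roll":0,"claw":-1}
    - {"tx":0,"ty":-2.8,"tz":4,"roll":0,"claw":-1}
    - {"tx":0,"ty":-2.8,"tz":4,"roll":0,"claw":-1}

```text
clock: 13.25
eef_pos: [0.4864, -0.1447, 0.0724]
tool_rot: [-0.087, -3.134, -0.017]
force: [0.1, -0.2, -1.1]
grip_width: 0.005
```

```bash
python3 rel.py; python3 look.py pics/chk8.png
```

```text
t 13.25 tcp [ 0.4864 -0.1447  0.0724] F [ 0.09 -0.21 -1.06] grip 0.004878217576860299
roll 0.0040383953092474984 z [-0.007  0.011 -1.   ]
cm to 0 [-2.62 22.67 -1.19]
cm to 8 [-0.47 -0.14 -0.99]
[ 0.48642799 -0.14472948  0.07244971] [np.float64(0.21901604714003298), np.float64(0.0386218560451643)]
```

View pics/chk8.png

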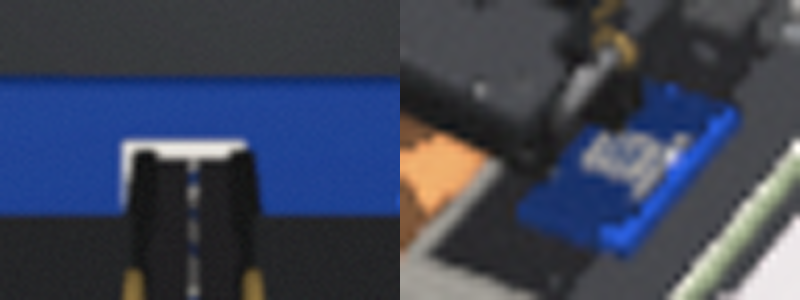

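The fingers are over the ticket key, with its white slip at (190,150) in the wrist half. Now I'll go down to contact.

Request:
arm_command:
  rows:
    - {"tx":-0.4,"ty":0,"tz":0.3,"roll":0,"claw":-1}
    - {"tx":-0.4,"ty":0,"tz":0.6,"roll":0,"claw":-1}
    - {"tx":-0.4,"ty":0,"tz":0.9,"roll":0,"claw":-1}
    - {"tx":-0.4,"ty":0,"tz":1.2,"roll":0,"claw":-1}
    - {"tx":-0.4,"ty":0,"tz":1.2,"roll":0,"claw":-1}

```text
clock: 13.77
eef_pos: [0.4922, -0.1452, 0.0623]
tool_rot: [-0.085, -3.137, -0.014]
force: [-0.9, -0.1, 0.6]
grip_width: 0.004
```

Request:
arm_command:
  rows:
    - {"tx":0,"ty":0,"tz":0.1,"roll":0,"claw":-1}
    - {"tx":0,"ty":0,"tz":0.2,"roll":0,"claw":-1}
    - {"tx":0,"ty":0,"tz":0.3,"roll":0,"claw":-1}
    - {"tx":0,"ty":0,"tz":0.4,"roll":0,"claw":-1}
    - {"tx":0,"ty":0,"tz":0.4,"roll":0,"claw":-1}

```text
clock: 14.18
eef_pos: [0.492, -0.1452, 0.0581]
tool_rot: [-0.085, -3.137, -0.014]
force: [-0.4, 0.7, -0.2]
grip_width: 0.003
```

Request:
arm_command:
  rows:
    - {"tx":0,"ty":0,"tz":0.1,"roll":0,"claw":-1}
    - {"tx":0,"ty":0,"tz":0.2,"roll":0,"claw":-1}
    - {"tx":0,"ty":0,"tz":0.3,"roll":0,"claw":-1}
    - {"tx":0,"ty":0,"tz":0.3,"roll":0,"claw":-1}
    - {"tx":0,"ty":0,"tz":0.3,"roll":0,"claw":-1}

```text
clock: 14.6
eef_pos: [0.4925, -0.1453, 0.0554]
tool_rot: [-0.085, -3.138, -0.013]
force: [0.3, 0.3, 3.9]
grip_width: 0.007
```

Request:
arm_command:
  rows:
    - {"tx":0,"ty":0,"tz":0.1,"roll":0,"claw":-1}
    - {"tx":0,"ty":0,"tz":0.2,"roll":0,"claw":-1}
    - {"tx":0,"ty":0,"tz":0.27,"roll":0,"claw":-1}
    - {"tx":0,"ty":0,"tz":0.27,"roll":0,"claw":-1}
    - {"tx":0,"ty":0,"tz":0.27,"roll":0,"claw":-1}

```text
clock: 15.02
eef_pos: [0.493, -0.1454, 0.0529]
tool_rot: [-0.085, -3.139, -0.013]
force: [1.4, 1.0, 5.2]
grip_width: 0.003
```

Run:
```python
from station import vision,monitor
F=[]
for i in range(5):
    vision.snapshot('wrist');s=monitor.observe();F.append([float(round(x,2)) for x in s['force']])
print(F,s['eef_pos'])
```

```text
[[1.28, 2.07, 4.86], [2.17, 1.53, 5.51], [0.17, 1.34, 5.89], [1.03, 0.91, 4.29], [0.68, 0.46, 4.77]] [ 0.49297043 -0.14539877  0.05295147]
```

Request:
arm_command:
  rows:
    - {"tx":0,"ty":0,"tz":0.05,"roll":0,"claw":-1}
    - {"tx":0,"ty":0,"tz":0.1,"roll":0,"claw":-1}
    - {"tx":0,"ty":0,"tz":0.1,"roll":0,"claw":-1}
    - {"tx":0,"ty":0,"tz":0.1,"roll":0,"claw":-1}
    - {"tx":0,"ty":0,"tz":0.1,"roll":0,"claw":-1}

```text
clock: 15.68
eef_pos: [0.4932, -0.1454, 0.0522]
tool_rot: [-0.085, -3.14, -0.013]
force: [-0.4, 1.0, 4.9]
grip_width: 0.002
```

Request:
arm_command:
  rows:
    - {"tx":0,"ty":0,"tz":-0.5,"roll":0,"claw":-1}
    - {"tx":0,"ty":0,"tz":-2,"roll":0,"claw":-1}
    - {"tx":0,"ty":0,"tz":-6,"roll":0,"claw":-1}
    - {"tx":0,"ty":0,"tz":-10,"roll":0,"claw":-1}
    - {"tx":0,"ty":0,"tz":-14,"roll":0,"claw":-1}

```text
clock: 16.1
eef_pos: [0.4918, -0.146, 0.1929]
tool_rot: [-0.085, -3.136, -0.015]
force: [0.8, -0.3, -0.0]
grip_width: 0.006
```

Request:
arm_command:
  rows:
    - {"tx":1,"ty":0,"tz":-2,"roll":0,"claw":-1}
    - {"tx":2,"ty":0,"tz":-4,"roll":0,"claw":-1}
    - {"tx":2,"ty":0,"tz":-4,"roll":0,"claw":-1}
    - {"tx":2,"ty":0,"tz":-4,"roll":0,"claw":-1}
    - {"tx":2,"ty":0,"tz":-4,"roll":0,"claw":-1}

```text
clock: 16.52
eef_pos: [0.4713, -0.145, 0.232]
tool_rot: [-0.085, -3.134, -0.016]
force: [-0.6, 0.4, -0.2]
grip_width: 0.005
```

Run:
```python
from station import vision
import cv2,pickle,numpy as np
d=pickle.load(open('d.pkl','rb'))
v=vision.snapshot('scene')['color'];a=d['scene']['color']
cv2.imwrite('pics/end.png',np.hstack([x[140:290,205:385,::-1] for x in(a,v)]).repeat(2,0).repeat(2,1))
df=np.abs(v.astype(int)-a).max(2)
for n,(x0,y0,x1,y1) in dict(aub=(300,180,335,228),ticket=(238,200,262,221),tray=(270,80,360,118),terminal=(175,258,238,308),smallitems=(130,260,210,370),punnet=(222,288,292,360)).items(): print(n,(df[y0:y1,x0:x1]>40).mean().round(4))
```

```text
aub 0.0
ticket 0.1905
tray 0.0
terminal 0.0
smallitems 0.0
punnet 0.0
```

View pics/end.png

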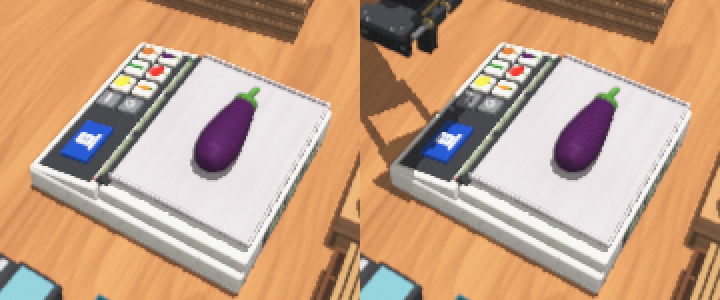

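```bash
python3 -c "
from station import bot;print(bot.job_done())"
```

```text
the job is handed in; nothing more can be done
None
```

I pressed the aubergine key and then the ticket key, both with closed fingertips. I then took the hand away and handed the job in at about 16.6 s of the 38 s allowed. No verdict came back, so the presses are judged by force and travel only.

- **Produce:** the aubergine lay on the pan, so its key was the upper-left one.
- **Aubergine key:** about 5 mm of finger descent after contact, with a mean force of 5.7 N. That puts it about 4.5 mm down, past the 3 mm registering point.
- **Ticket key:** about 4–5 mm down, with a mean of 5.1 N just before the last 1 mm of the press and 4.9 N at the end. Single force readings were noisy by about 0.6 N, and I did not see either key registering directly.
- **Last checks:**
  - The force was back to about zero after the hand lifted clear.
  - The end picture shows both keys up and the aubergine in place. Pixel comparison found no change around the aubergine, tray, terminal, punnet or the small items.
  - The ticket key area did differ, by 19%. In the picture this is the arm's shadow.
- **Disagreement:** the closed fingertips touched about 25 mm later than the reported TCP height predicted. I found contact by feel in small steps instead.

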